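Shut the bean drawer and hold the dosing gate at the mark

ROBOT

A 7-joint arm with a two-finger parallel gripper is mounted at the origin on the work surface. World frame = base frame: x ahead of the robot, y to its left, z up, the work surface at z = 0. Lengths are in m, angles in rad, forces in N, time in s.
With the tool pointing down it reaches from about 0.425 to 0.925 m from the base axis. Payload 6.8 kg.
Tool frame: the origin (TCP) lies at the very end of the fingers, on their centre line; the grasp point (between the pads) lies 19 mm behind it; z points along the fingers, y is the line along which they close (so a half turn about z gives the same grasp; the last joint's range is limited). The gripper opens to 85 mm and grips with 20 to 120 N. Pads are 22 mm wide; open, the fingers measure 114 mm over their backs; the gripper's body (76 mm by 85 mm) begins 54 mm behind the grasp point. The pads swing forward as they close: fully open they stand 13 mm farther back than shut.
Start: joints at [1.236, 0.477, 0.022, 1.555, -0.011, 1.109, -0.083], TCP at [0.152, -0.658, 0.196] pointing down, gripper open.
Joint ranges: [-2.96, 2.96], [-0.34, 2.1], [-1.41, 1.46], [0.24, 2.44], [-1.37, 4.51], [0.17, 1.92], [-2.96, 2.96]. Speed limits (rad/s): [2.39, 2.39, 3.14, 3.14, 3.14, 3.14, 3.14].

INTERFACE

Orientations are given as a rotation vector (axis times angle).
In Python, from bench import r gives the robot as it stands. The module is installed in compiled form; this text tells all that it offers.
- The arm moves only by the tool servo_tool, never from a script. Its argument "commands" is a list of rows, each a list of 7 numbers: the turn, a rotation vector about the world's x, y, z in degrees, then the shift along the world's x, y, z in mm, then the closure, from 0 (fully open) to 1 (shut). A call has 1 to 5 rows; each row is the pose to reach, as a shift and turn from the pose commanded when the call began; what a row does not reach only later rows make up. A row lasts 1/12 s, in which the tool goes at most 41.7 mm and 7.16 degrees, less where a joint would pass 70% of its speed; a pose out of reach is approached as far as the arm can. A call with a gripper value outside its range is refused whole. The fingers move at their own pace and stop on an object; "force" is the grip in N (left out, the last holds). Time passes only in rows, so rows that repeat a pose let the fingers close. It gives the time, the measured TCP pose, the force, the opening and the grip force at its end, in the units of the state.
- r.get_obs(): the state, without advancing time (a new reading comes with each control period).
- r.grab_frame(name): name is "scene" or "top"; returns (picture, depth): 480x640x3 uint8, blue, green, red; 480x640 float32, m along the optical axis (not along the pixel's ray), 0 where there is no reading.
- r.camera_info(name): a dict with "vertical_fov" (degrees; the focal length in pixels is half the picture's height over the tangent of half this angle, whatever the lens; pixels are square), "cx", "cy" (the principal point, pixels), "D" ([k1, k2, p1, p2, k3] as OpenCV has them; the pictures are not rectified), "cam_to_world" (4x4, takes a point from camera to world coordinates). Camera axes: x right, y up, looking along -z (the intrinsics and any distortion apply to the point x, -y, -z); pixel columns grow to the right and rows downward; lengths in m; the calibration is good to about 2 mm. A picture is of the moment at which its call begins. camera_info takes no time and is no camera call.
- r.hand_in(): hands the job in; it is judged then, once.
The state is a dict: "clock": time; "joints": joint angles; "qvel": joint speeds; "tau": joint torques, N m; "tcp_pos": TCP position; "orientation": TCP orientation; "contact_force": force on the tool from outside, world axes, zero at the start; "moment": the same for the moment, N m; "grip_width": finger opening in m; "gripper_force": force on a finger pad.
Only numpy, scipy, OpenCV 4.12 (cv2) and the standard library are available. Lean on these libraries where they do the work, as an engineer would, in place of code of your own. Each camera call takes 0.05 s, during which the arm holds its last target. There are 200 camera calls.

TASK

At the coffee corner, push the open drawer of the walnut bean dispenser fully home until it clicks in, and only then draw the spring-return brass gate slide on top of the dispenser out towards its front until its pointer lines up with the dark clip on the scale, and hold it there. Finish while still holding the gate at the clip with the gripper, because it springs shut if let go. The drawer must stay shut, and do not shift or tip the mug, jar and other things standing around.

Things in the scene. Friction and masses are not known exactly. Their poses are not given: they have to be found in the camera images.
- dispenser: bean dispenser, fixed: walnut box 180 (x) x 150 (y) x 85 mm high, flat deck at height 85. Origin: centre of underside; -x is its front (drawer side), z up. On the deck's rear half: steel block (x 0 to 85, y -45 to 45, up to height 115) under a round steel hopper (88 dia, up to height 230). Front half: brass gate slide along the middle, guides up to height 89, scale strip at y = +63.
- drawer (a joint): opening of the drawer, m: 0 fully home, 0.075 most; starts 0.03 to 0.065 open; opens to the dispenser's -x. About 1 N of friction; from 12 to 5 mm a sprung detent resists with about 2 N more, past 5 mm it draws the drawer home.
- drawer_pull (a point): middle of the drawer's horizontal brass bar pull: 10 mm thick, 100 long (y), at height 48, 25 in front (-x) of the drawer's 146 x 70 mm front panel, which when shut lies against the box's front. At dispenser (-127, 0, 48) mm when shut; axes as the dispenser's. Push on the bar or panel.
- gate (a joint): how far the brass gate slide is drawn out, in m: 0 shut (start), at most 0.085, drawn towards the dispenser's -x, level. A spring pulls it shut with about 4 N at 0 and 11 N at 0.065.
- gate_tab (a point): middle of the top of the gate's upright brass tab, the place to grip: 24 (x) x 16 (y) x 44 mm tall, on a 40 wide slide plate (top at height 90.5); tab top at height 134.5. At dispenser (-65, 0, 134.5) mm when shut, its rear face 53 in front of the steel block. Axes as the dispenser's.
- gate_pointer (a point): tip of the gate's thin brass pointer (3 mm wide), which reaches to +y from the slide, 43 behind (+x) and 45 beside the tab's middle, top at height 94.5; moves with the gate. At dispenser (-22, 45, 94.5) mm when shut. Axes as the dispenser's.
- mark: dark steel dose clip, 10 (x) x 20 (y) x 6 mm tall with a 3 wide tooth towards the slide, fixed on the scale strip (top at height 92). Origin: on its underside, in line with the tooth; axes as the dispenser's. The gate is at the mark when its pointer has the same dispenser x as this origin: 28 to 62 mm of travel.
- mug: white ceramic mug, 76 dia x 85 tall. Loose bystander, to be left alone. Origin: centre of its underside.
- tamper: steel coffee tamper standing on its base, 54 dia x 74 tall. Loose bystander, to be left alone. Origin: centre of its underside.
- jar: white sugar jar with wooden lid, 66 dia x 110 tall. Loose bystander, to be left alone. Origin: centre of its underside.
- spoon: steel spoon lying flat, 140 long. Loose bystander, to be left alone. Origin: centre of its underside.
- jug: steel milk jug with handle, 80 dia x 95 tall. Loose bystander, to be left alone. Origin: centre of its underside.
- saucer: blue saucer, 130 dia x 18 tall. Loose bystander, to be left alone. Origin: centre of its underside.
- canister: grey tin, 90 dia x 140 tall. Loose bystander, to be left alone. Origin: centre of its underside.

How it is judged:
On the way, in this order (a step that is already met when the one before it is completed fails the run):
1. the drawer is fully home at its detent (value of joint drawer below 0.003 m), for 0.2 s.
2. the gate is held by the fingers with its pointer at the clip (value of joint drawer below 0.003 m and x of gate_pointer in the frame of mark between -0.006 and 0.006 m and contact force between the fingers and gate above 2 N), for 0.5 s.
At the end, for the whole second after the job is handed in: The drawer is within 3 mm of fully home, the gate's pointer is within 6 mm of the clip along the dispenser's x and still (under 10 mm/s), and the fingers hold the gate with more than 2 N (all of step 2 and velocity of joint gate between -0.01 and 0.01 m/s); the arm keeps its last pose, push and grip.
It fails at once if the gate is drawn (over 15 mm) while the drawer is not home (over 8 mm open) (value of joint gate above 0.015 m and value of joint drawer above 0.008 m).
It fails at once if a bystander is shifted by more than 30 mm or tipped by more than 0.4 rad (distance of any of mug, tamper, jar, spoon, jug, saucer, canister from where it was at the start of the episode above 0.03 m or angle between any of mug, tamper, jar, spoon, jug, saucer, canister's own z axis and vertical above 0.4 rad).
It also fails if it takes over 48 s, if anything falls off the work surface, if the arm or the gripper's body presses on something with over 40 N, if the wrist force passes 120 N, or if a joint passes its speed limit or range.

## Working session

There is one attempt and no reset: what is moved stays moved. The work goes in short steps, Python scripts to look and compute and a tool call to move; the robot and the scene stay as the last step left them, time stands still between calls to the robot, and variables do not carry over. Pictures are saved under pics/ and viewed, at most 10 in all, crops included, and the job is handed in when it is done.

Besides the shell and the picture viewer there is one more tool, called as name(argument=value, ...) on one line, values as JSON. servo_tool: Moves the arm, as the interface text tells. Its arguments: {"type":"object","properties":{"commands":{"type":"array"},"force":{"type":"number"}},"required":["commands"]}

```bash
mkdir -p pics; cat > h.py <<'E'
import numpy as np, cv2
from bench import r
def cam(n):
    c=r.camera_info(n); f=240/np.tan(np.radians(c["vertical_fov"])/2)
    K=np.array([[f,0,c["cx"]],[0,f,c["cy"]],[0,0,1]]); return K,np.array(c["D"],float),np.array(c["cam_to_world"])
def rays(n,uv):
    K,D,T=cam(n); p=cv2.undistortPoints(np.array(uv,float).reshape(-1,1,2),K,D).reshape(-1,2)
    d=np.c_[p[:,0],-p[:,1],-np.ones(len(p))]; return T[:3,3],d@T[:3,:3].T
def plane(n,uv,z):
    o,d=rays(n,uv); return o+d*((z-o[2])/d[:,2])[:,None]
def cloud(n,uv,dep):
    o,d=rays(n,uv); uv=np.array(uv).astype(int); return o+d*dep[uv[:,1],uv[:,0]][:,None]
E
python3 - <<'E'
from h import *
for n in("scene","top"):
    im,d=r.grab_frame(n); cv2.imwrite(f"pics/{n}0.png",im); np.save(f"{n}0.npy",d); print(n,cam(n),(d>0).mean())
print(r.get_obs())
E
```

```text
scene (array([[479.42387206,   0.        , 329.03678956],
       [  0.        , 479.42387206, 237.61921671],
       [  0.        ,   0.        ,   1.        ]]), array([-0.10832203,  0.        ,  0.        ,  0.        ,  0.        ]), array([[ 0.78954728, -0.50849741,  0.34357746,  0.94957582],
       [ 0.61346159,  0.63870374, -0.46445927, -0.5335763 ],
       [ 0.01673213,  0.57748413,  0.81623043,  1.02638518],
       [ 0.        ,  0.        ,  0.        ,  1.        ]])) 0.9960091145833333
top (array([[456.38391201,   0.        , 318.23250597],
       [  0.        , 456.38391201, 240.84338048],
       [  0.        ,   0.        ,   1.        ]]), array([-0.0087,  0.    ,  0.    ,  0.    ,  0.    ]), array([[ 0.02511804,  0.98420519, -0.17524047,  0.38421645],
       [-0.99966585,  0.02579919,  0.00160951, -0.02243416],
       [ 0.00610515,  0.17514149,  0.98452434,  1.18950329],
       [ 0.        ,  0.        ,  0.        ,  1.        ]])) 0.9962044270833333
{'clock': 0.1, 'joints': array([ 1.23589065,  0.47772993,  0.02235741,  1.55635462, -0.01151508,
        1.10928194, -0.08309613]), 'qvel': array([ 0.00172634, -0.00251822,  0.00078323, -0.00266212,  0.00045221,
        0.0008031 , -0.00103201]), 'tau': array([ 3.29232775e-03, -5.97761679e+01,  1.61334481e+00, -2.81951702e+01,
        1.28175478e-02,  5.19432651e-03, -7.26283417e-06]), 'tcp_pos': array([ 0.15163322, -0.65714413,  0.19551402]), 'orientation': array([-3.11980486e+00, -3.55325568e-01,  4.68335274e-04]), 'contact_force': array([-0.42912594, -0.01487913,  0.54506807]), 'moment': array([ 0.00470438, -0.00361863, -0.05204575]), 'gripper_force': 0.0, 'grip_width': 0.08498029526555852}
```

View pics/scene0.png

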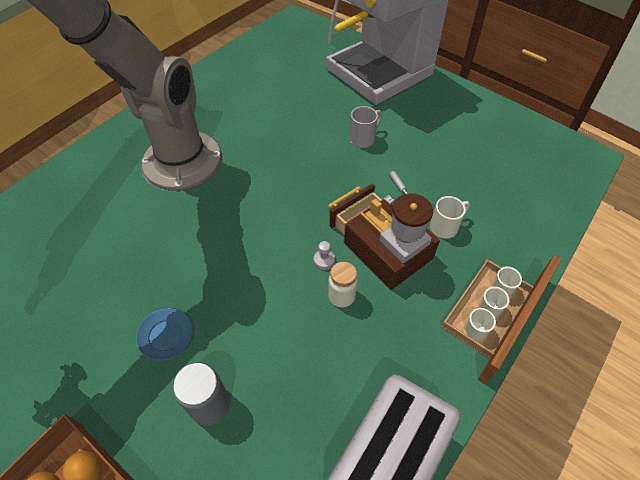

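View pics/top0.png

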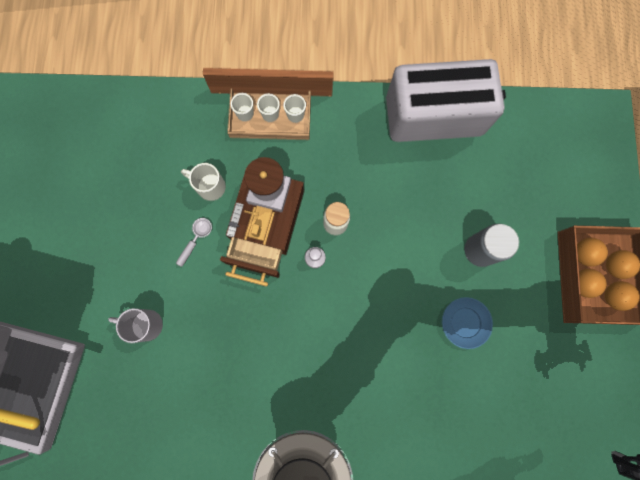

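Scene: the dispenser is at about (390,235) with its drawer open and its brass bar at (345,198). In the top view the dispenser is at (265,215), with the pull from (228,275) to (267,282), the gate tab near (258,222), the grey scale strip near (236,220), the tamper at (315,257), the jar at (337,217) and the spoon at (195,240).

```bash
python3 - <<'E'
from h import *
im=cv2.imread("pics/top0.png"); s=cv2.imread("pics/scene0.png")
a=cv2.resize(im[150:300,190:350],None,fx=5,fy=5,interpolation=cv2.INTER_CUBIC)[:600*2]
a=cv2.resize(a,(640,600)); cv2.imwrite("pics/topc.png",a)
b=cv2.resize(s[165:295,315:475],(739,600),interpolation=cv2.INTER_CUBIC); cv2.imwrite("pics/scc.png",b)
hsv=cv2.cvtColor(im,cv2.COLOR_BGR2HSV); m=cv2.inRange(hsv,(15,110,120),(32,255,255)); m[:,:215]=0;m[:,310:]=0;m[:150]=0;m[300:]=0
n,l,st,c=cv2.connectedComponentsWithStats(m)
D=np.load("top0.npy")
for i in range(1,n):
    if st[i,4]>15:
        y,x=np.where(l==i); P=cloud("top",np.c_[x,y],D); print(st[i],c[i].round(1),np.median(P,0).round(4))
        if st[i,4]>60 and c[i][1]>265:
            Q=plane("top",np.c_[x,y],.053); C=Q.mean(0); u=np.linalg.svd((Q-C)[:,:2])[2][0]; t=(Q-C)[:,:2]@u; print("bar",C.round(4),u,t.min(),t.max(),"yaw",np.degrees(np.arctan2(u[1],u[0]))-90)
# deck points z~0.085 from depth
yy,xx=np.mgrid[150:300,205:320]; uv=np.c_[xx.ravel(),yy.ravel()]; P=cloud("top",uv,D)
for lo,hi in((.080,.0875),(.110,.118),(.125,.14),(.215,.24)):
    k=(P[:,2]>lo)&(P[:,2]<hi); q=P[k][:,:2].astype(np.float32); 
    if k.sum()>4: print(lo,k.sum(),q.mean(0),cv2.minAreaRect(q))
E
```

```text
[260 171   7   8  45] [262.9 174.3] [0.7007 0.101  0.2278]
[243 206  32  40 762] [259.2 223.5] [0.6199 0.1202 0.0909]
[226 265  42  21 212] [246.8 277.2] [0.4894 0.1532 0.0524]
bar [0.49   0.1514 0.053 ] [0.23589513 0.97177852] -0.05336974711375055 0.05303671970911857 yaw -13.644393389605042
0.08 1804 [0.640461   0.11292706] ((0.6423839926719666, 0.16732178628444672), (0.25355878472328186, 0.2422814965248108), 77.20811462402344)
0.11 374 [0.6804414  0.09189139] ((0.6648478507995605, 0.10969221591949463), (0.09057096391916275, 0.16037115454673767), 77.25635528564453)
0.125 74 [0.5970896  0.12545344] ((0.5981406569480896, 0.1258697360754013), (0.015886390581727028, 0.02419334463775158), 79.30038452148438)
0.215 1062 [0.70197165 0.10121289] ((0.7018523216247559, 0.10177479684352875), (0.08607194572687149, 0.08513180911540985), 38.464439392089844)
```

View pics/topc.png

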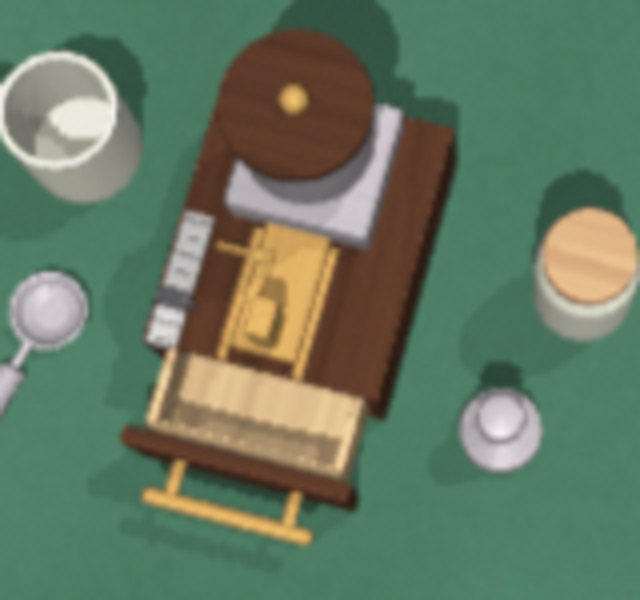

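View pics/scc.png

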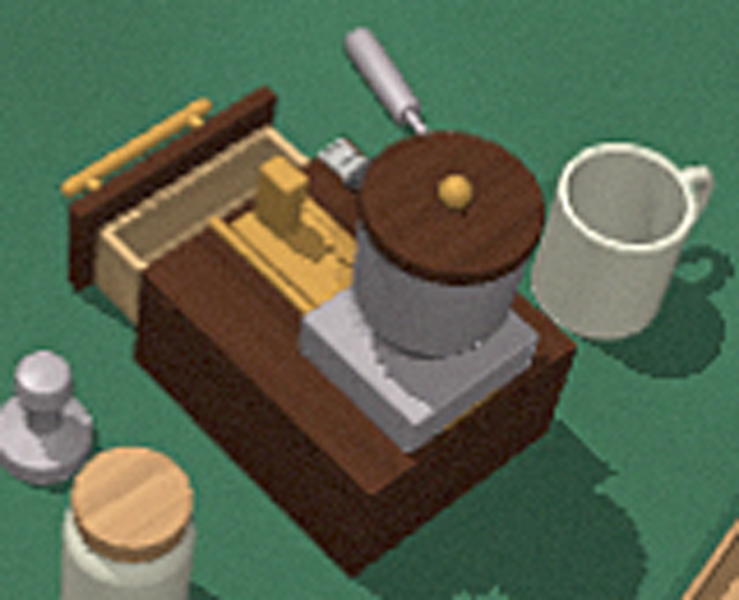

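The top crop shows the clip at about (175,298), the pointer tip at (218,245), the tab at (262,315), and the bar from (147,495) to (307,537). The scene crop agrees with that layout. Next I work out the frame, the clip travel and the TCP targets.

```bash
cat >> h.py <<'E'
yaw=np.radians(-13.0); ex=np.array([np.cos(yaw),np.sin(yaw)]); ey=np.array([-ex[1],ex[0]])
E
python3 - <<'E'
from h import *
D=np.load("top0.npy"); im=cv2.imread("pics/top0.png")
yy,xx=np.mgrid[150:300,205:320]; uv=np.c_[xx.ravel(),yy.ravel()]; P=cloud("top",uv,D)
k=(P[:,2]>.128)&(P[:,2]<.14); q=P[k]; print(q[:,2].mean())
rt=np.array(cv2.minAreaRect(plane("top",uv[k],.1345)[:,:2].astype(np.float32))[0]); print("tab",rt)
O=rt+ex*.065; print("origin",O)
loc=lambda p:np.c_[(p[:,:2]-O)@ex,(p[:,:2]-O)@ey].round(4)
print("ptr",loc(plane("top",[[244.5,211.25]],.0945)))
# clip: dark grey pixels on strip
hsv=cv2.cvtColor(im,cv2.COLOR_BGR2HSV).astype(int)[150:300,205:320].reshape(-1,3)
pl=plane("top",uv,.098); L=loc(pl)
k=(abs(L[:,1]-.063)<.008)&(L[:,0]<0)&(L[:,0]>-.1)
for x in np.arange(-.095,0,.004):
    j=k&(abs(L[:,0]-x)<.002); print(round(x,3),hsv[j].mean(0).round() if j.any() else None)
print("clip eye",loc(plane("top",[[233.75,224.5]],.098)), "scene", loc(plane("scene",[[315+362*160/739,165+178*130/600]],.098)))
bar=np.array([.490,.1514]); print("bar",loc(bar[None]))
print("jar etc", loc(plane("top",[[315,250]],.074)), loc(plane("top",[[337,212]],.11)))
t=r.get_obs()["tcp_pos"]
for n,(a,b,z) in dict(pre=(-.225,0,.035),shut=(-.143,0,.035),above=(-.065,0,.2),grip=(-.065,0,.108)).items():
    w=np.r_[O+ex*a+ey*b,z]; print(n,w.round(4),((w-t)*1000).round())
E
```

```text
0.13450201553215552
tab [0.59766495 0.12560946]
origin [0.66099901 0.11098764]
ptr [[-0.0231  0.0442]]
-0.095 [35. 72. 89.]
-0.091 [ 16.  15. 151.]
-0.087 [ 17.   6. 196.]
-0.083 [ 18.  10. 204.]
-0.079 [ 18.   5. 197.]
-0.075 [ 20.   7. 195.]
-0.071 [ 19.   4. 202.]
-0.067 [ 62.   5. 122.]
-0.063 [135.   7.  94.]
-0.059 [124.   6.  98.]
-0.055 [ 16.   8. 142.]
-0.051 [ 16.   7. 187.]
-0.047 [ 15.   9. 173.]
-0.043 [ 17.   6. 177.]
-0.039 [ 18.   7. 184.]
-0.035 [ 19.   5. 168.]
-0.031 [ 16.   8. 171.]
-0.027 [ 21.   6. 184.]
-0.023 [ 19.   9. 170.]
-0.019 [ 20.   6. 187.]
-0.015 [ 19.   9. 172.]
-0.011 [ 14.  10. 159.]
-0.007 [ 11.  49. 127.]
-0.003 [ 10. 128.  86.]
clip eye [[-0.0624  0.0596]] scene [[-0.0541  0.0564]]
bar [[-0.1757  0.0009]]
jar etc [[-0.0701 -0.1474]] [[ 0.0283 -0.1772]]
pre [0.4418 0.1616 0.035 ] [ 290.  819. -161.]
shut [0.5217 0.1432 0.035 ] [ 370.  800. -161.]
above [0.5977 0.1256 0.2   ] [446. 783.   4.]
grip [0.5977 0.1256 0.108 ] [446. 783. -88.]
```

servo_tool(commands=[[0,0,-5,20,30,20,1],[0,0,-10,45,65,40,1],[0,0,-15,70,100,40,1]], force=40)

```text
clock: 0.35
tcp_pos: [0.2179, -0.5641, 0.2384]
orientation: [3.137, -0.066, 0.002]
contact_force: [0.7, -0.2, 0.7]
grip_width: 0.0518
gripper_force: 0.0
```

servo_tool(commands=[[0,0,-2,22,33,0,1],[0,0,-4,44,66,0,1],[0,0,-6,66,99,0,1],[0,0,-8,88,132,0,1],[0,0,-11,110,165,0,1]])

```text
clock: 0.77
tcp_pos: [0.3284, -0.3962, 0.2359]
orientation: [-3.121, 0.359, 0.001]
contact_force: [1.3, -0.4, -0.3]
grip_width: 0.0002
gripper_force: 0.0
```

servo_tool(commands=[[0,0,0,22,33,0,1],[0,0,0,44,66,0,1],[0,0,0,66,99,0,1],[0,0,0,88,132,0,1],[0,0,0,110,165,0,1]])

```text
clock: 1.18
tcp_pos: [0.4384, -0.2313, 0.236]
orientation: [3.121, -0.356, -0.0]
contact_force: [1.5, -1.0, -0.3]
grip_width: -0.0001
gripper_force: 0.0
```

```bash
python3 -c "
from bench import r
o=r.get_obs();print(o['joints'].round(2),o['tcp_pos'].round(4),o['orientation'].round(3))"
```

```text
[ 0.54  0.15 -0.2   1.92  0.03  1.08 -1.47] [ 0.4384 -0.2313  0.236 ] [ 3.121 -0.356 -0.   ]
```

servo_tool(commands=[[0,0,0,0,40,0,1],[0,0,0,0,80,0,1],[0,0,0,0,120,0,1],[0,0,0,0,160,0,1],[0,0,0,0,200,0,1]])

```text
clock: 1.6
tcp_pos: [0.4372, -0.0313, 0.2359]
orientation: [3.121, -0.356, -0.0]
contact_force: [0.8, 0.1, -0.0]
grip_width: 0.0002
gripper_force: 0.0
```

servo_tool(commands=[[0,0,0,0,40,0,1],[0,0,0,0,80,0,1],[0,0,0,0,120,0,1],[0,0,0,0,160,0,1],[0,0,0,2,193,0,1]])

```text
clock: 2.02
tcp_pos: [0.4389, 0.1627, 0.2361]
orientation: [-3.121, 0.353, 0.0]
contact_force: [1.1, -0.4, 0.3]
grip_width: 0.0
gripper_force: 0.0
```

servo_tool(commands=[[0,0,0,0,0,-40,1],[0,0,0,0,0,-80,1],[0,0,0,0,0,-120,1],[0,0,0,0,0,-140,1],[0,0,0,0,0,-140,1]])

```text
clock: 2.43
tcp_pos: [0.4361, 0.1582, 0.0917]
orientation: [3.118, -0.354, -0.013]
contact_force: [-0.7, -0.4, -0.0]
grip_width: 0.0001
gripper_force: 0.0
```

```bash
python3 -c "
from bench import r
o=r.get_obs();print(o['joints'].round(2),o['tcp_pos'].round(4),o['orientation'].round(3))"
```

```text
[-0.03  0.33 -0.53  2.11  0.23  0.77 -2.5 ] [0.4361 0.1582 0.0917] [ 3.118 -0.354 -0.013]
```

servo_tool(commands=[[0,0,0,0,0,-20,1],[0,0,0,0,0,-40,1],[0,0,0,0,0,-56,1],[0,0,0,0,0,-56,1],[0,0,0,0,0,-56,1]])

```text
clock: 2.85
tcp_pos: [0.4403, 0.1601, 0.0409]
orientation: [3.121, -0.356, 0.0]
contact_force: [0.1, -0.3, 0.5]
grip_width: 0.0001
gripper_force: 0.0
```

```bash
python3 -c "
from h import *
o=r.get_obs();print(o['joints'].round(2),o['tcp_pos'].round(4),o['orientation'].round(3))
im,d=r.grab_frame('top');cv2.imwrite('pics/t2.png',cv2.resize(im[180:420,150:420],(675,600)))"
```

```text
[-0.07  0.41 -0.49  2.14  0.31  0.66 -2.57] [0.4403 0.1601 0.0409] [ 3.121 -0.356  0.   ]
```

View pics/t2.png

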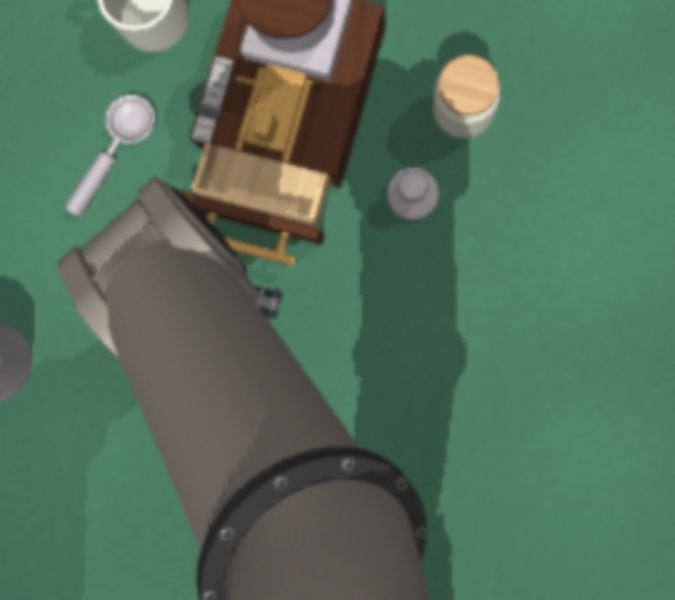

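The drawer is open and its bar is visible at (293,262). The fingers are in front of it, mostly hidden by the forearm, and the way is clear. I push along the dispenser's x.

servo_tool(commands=[[0,0,0,10,-2,0,1],[0,0,0,20,-5,0,1],[0,0,0,29,-7,0,1],[0,0,0,36,-8,0,1],[0,0,0,42,-10,0,1]])

```text
clock: 3.32
tcp_pos: [0.4836, 0.1497, 0.0405]
orientation: [-3.121, 0.357, -0.002]
contact_force: [-0.2, -0.1, -0.5]
grip_width: 0.0
gripper_force: 0.0
```

servo_tool(commands=[[0,0,0,6,-1,0,1],[0,0,0,12,-3,0,1],[0,0,0,18,-4,0,1],[0,0,0,24,-6,0,1],[0,0,0,30,-7,0,1]])

```text
clock: 3.73
tcp_pos: [0.5121, 0.1428, 0.04]
orientation: [3.121, -0.355, -0.001]
contact_force: [-1.0, -0.6, 1.5]
grip_width: -0.0002
gripper_force: 0.8
```

servo_tool(commands=[[0,0,0,2,0,0,1],[0,0,0,4,-1,0,1],[0,0,0,6,-1,0,1],[0,0,0,8,-2,0,1],[0,0,0,8,-2,0,1]])

```text
clock: 4.15
tcp_pos: [0.5203, 0.1409, 0.0401]
orientation: [-3.121, 0.356, -0.001]
contact_force: [0.3, 0.7, -0.0]
grip_width: 0.0002
gripper_force: 0.2
```

servo_tool(commands=[[0,0,0,2,0,0,1],[0,0,0,4,-1,0,1],[0,0,0,4,-1,0,1]])

```text
clock: 4.4
tcp_pos: [0.5245, 0.1399, 0.0402]
orientation: [-3.121, 0.356, -0.001]
contact_force: [-1.0, -0.2, 0.6]
grip_width: 0.0001
gripper_force: 0.2
```

servo_tool(commands=[[0,0,0,2,0,0,1],[0,0,0,4,-1,0,1],[0,0,0,4,-1,0,1]])

```text
clock: 4.65
tcp_pos: [0.5286, 0.1388, 0.0402]
orientation: [-3.121, 0.356, -0.001]
contact_force: [-0.3, 0.3, 0.6]
grip_width: -0.0
gripper_force: 0.2
```

```bash
python3 - <<'E'
from h import *
im,d=r.grab_frame('scene');cv2.imwrite('pics/s3.png',cv2.resize(im[140:300,290:490],(750,600),interpolation=cv2.INTER_CUBIC))
print(r.get_obs()['contact_force'])
E
```

```text
[ 0.91063663  0.10719224 -0.17872234]
```

View pics/s3.png

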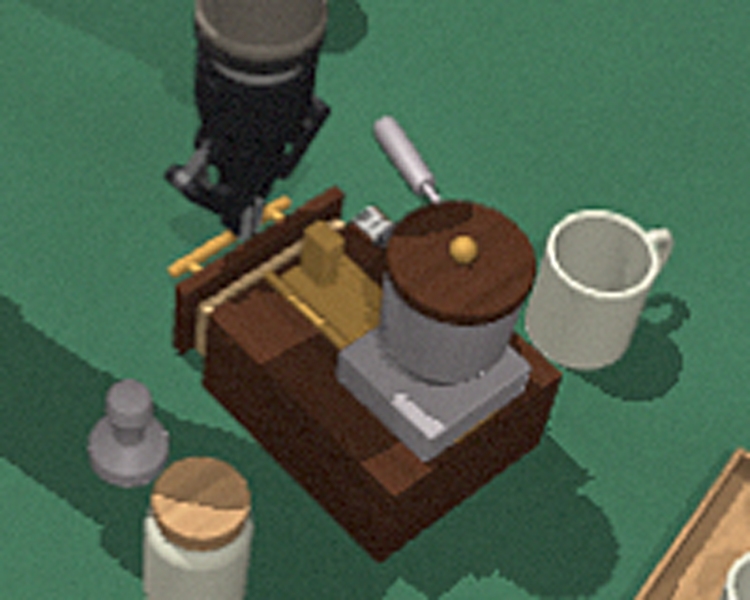

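The drawer looks about 15 mm open. The bar runs from (170,270) to (290,203), and the fingertip at (245,225) interrupts it. I measure where the bar and the finger really are.

```bash
python3 - <<'E'
from h import *
im,d=r.grab_frame('scene'); O=np.array([.661,.111])
hsv=cv2.cvtColor(im,cv2.COLOR_BGR2HSV)
yy,xx=np.mgrid[150:300,300:440]; uv=np.c_[xx.ravel(),yy.ravel()]; P=cloud('scene',uv,d); H=hsv[yy,xx].reshape(-1,3)
L=np.c_[(P[:,:2]-O)@ex,(P[:,:2]-O)@ey,P[:,2]]
br=(H[:,0]>14)&(H[:,0]<32)&(H[:,1]>110)&(L[:,0]<-.1)&(L[:,2]<.07)&(L[:,2]>.04)
q=L[br]; print('bar',br.sum(),np.percentile(q,[5,50,95],0).round(4).tolist())
pn=(L[:,2]>.066)&(L[:,2]<.076)&(L[:,0]<-.085)&(abs(L[:,1])<.07)&(H[:,1]>80)&(H[:,0]<14)
print('panel top',pn.sum(),np.percentile(L[pn],[5,50,95],0).round(4).tolist())
fg=(H[:,1]<70)&(abs(L[:,1])<.045)&(L[:,0]<-.1)&(L[:,2]<.12)
q=L[fg]; q=q[q[:,2].argsort()][:25]; print(q.round(4).tolist())
E
```

```text
bar 130 [[-0.1538, -0.059, 0.048], [-0.1477, -0.0162, 0.0533], [-0.107, 0.0508, 0.0602]]
panel top 110 [[-0.1244, -0.0684, 0.0668], [-0.1154, -0.0143, 0.0726], [-0.1132, 0.0616, 0.0758]]
[[-0.2508, 0.0321, -0.0024], [-0.1721, -0.0259, -0.0018], [-0.1881, 0.0089, -0.0007], [-0.244, 0.0301, 0.0009], [-0.1695, -0.0317, 0.001], [-0.2515, 0.0288, 0.0036], [-0.1912, 0.033, 0.0043], [-0.1853, 0.0171, 0.0045], [-0.147, -0.0179, 0.0469], [-0.1451, 0.0043, 0.0525], [-0.1255, -0.0077, 0.0762], [-0.1294, -0.0078, 0.0766], [-0.1253, 0.0299, 0.0766], [-0.1257, 0.0129, 0.0768], [-0.1239, 0.0078, 0.0782], [-0.1232, 0.0346, 0.0791], [-0.1261, -0.0075, 0.0796], [-0.1241, -0.0059, 0.0803], [-0.1256, 0.0022, 0.0808], [-0.125, -0.0053, 0.083], [-0.1227, -0.004, 0.0842], [-0.1274, -0.0101, 0.0843], [-0.1256, -0.0083, 0.0847], [-0.1287, -0.0123, 0.0847], [-0.1242, -0.0029, 0.0859]]
```

The bar is at x≈-147.5, about 20 mm open, and the finger is against the panel with the bar behind it. I lift to z≈64 mm, clear of the bar, with the panel top at about 75 mm and the body above the tab. Then I finish the push on the panel.

servo_tool(commands=[[0,0,0,0,0,8,1],[0,0,0,0,0,16,1],[0,0,0,0,0,24,1],[0,0,0,0,0,24,1]])

```text
clock: 5.08
tcp_pos: [0.5294, 0.1394, 0.0663]
orientation: [-3.12, 0.356, -0.005]
contact_force: [0.5, -0.4, 0.7]
grip_width: -0.0005
gripper_force: 0.0
```

servo_tool(commands=[[0,0,0,2,0,0,1],[0,0,0,4,-1,0,1],[0,0,0,6,-1,0,1],[0,0,0,8,-2,0,1],[0,0,0,8,-2,0,1]])

```text
clock: 5.5
tcp_pos: [0.5363, 0.1365, 0.0638]
orientation: [3.121, -0.357, -0.0]
contact_force: [0.1, -0.1, 0.8]
grip_width: 0.0002
gripper_force: 0.0
```

```bash
cat > chk.py <<'E'
from h import *
im,d=r.grab_frame('scene'); O=np.array([.661,.111])
hsv=cv2.cvtColor(im,cv2.COLOR_BGR2HSV)
yy,xx=np.mgrid[150:300,300:440]; uv=np.c_[xx.ravel(),yy.ravel()]; P=cloud('scene',uv,d); H=hsv[yy,xx].reshape(-1,3)
L=np.c_[(P[:,:2]-O)@ex,(P[:,:2]-O)@ey,P[:,2]]
br=(H[:,0]>14)&(H[:,0]<32)&(H[:,1]>110)&(L[:,0]<-.12)&(L[:,2]<.062)&(L[:,2]>.045)
print('bar',br.sum(),np.percentile(L[br],[5,50,95],0).round(4).tolist())
tb=(H[:,0]>14)&(H[:,0]<32)&(H[:,1]>110)&(L[:,2]>.125)&(L[:,2]<.14)&(abs(L[:,1])<.02)
if tb.any(): print('tab',tb.sum(),np.median(L[tb],0).round(4))
o=r.get_obs(); p=o['tcp_pos'][:2]-O; print('tcp',(p@ex).round(4),(p@ey).round(4),o['tcp_pos'][2].round(4),o['contact_force'].round(1),o['joints'].round(2))
E
python3 chk.py
```

```text
bar 120 [[-0.154, -0.0484, 0.0495], [-0.1482, -0.0092, 0.0529], [-0.1435, 0.0483, 0.0564]]
tab 69 [-0.0632 -0.0016  0.1348]
tcp -0.1275 -0.0031 0.0638 [0.1 0.3 0.4] [ 0.01  0.49 -0.47  1.94  0.3   0.79 -2.43]
```

servo_tool(commands=[[0,0,0,2,0,0,1],[0,0,0,4,-1,0,1],[0,0,0,6,-1,0,1],[0,0,0,6,-1,0,1]])

```text
clock: 5.88
tcp_pos: [0.5425, 0.1358, 0.0641]
orientation: [-3.121, 0.356, -0.001]
contact_force: [0.8, 0.1, -0.8]
grip_width: -0.0
gripper_force: 0.0
```

```bash
cat >> chk.py <<'E'
cv2.imwrite('pics/s%d.png'%round(o['clock']*100),cv2.resize(im[150:260,300:440],(764,600),interpolation=cv2.INTER_CUBIC))
E
python3 chk.py; ls pics
```

```text
bar 103 [[-0.1543, -0.0486, 0.0495], [-0.1487, -0.0154, 0.0531], [-0.1431, 0.049, 0.0567]]
tab 73 [-0.0633 -0.0019  0.1345]
tcp -0.1214 -0.0025 0.0641 [ 0.5 -0.5  1.2] [ 0.01  0.49 -0.47  1.92  0.3   0.79 -2.42]
s3.png
s593.png
scc.png
scene0.png
t2.png
top0.png
topc.png
```

View pics/s593.png

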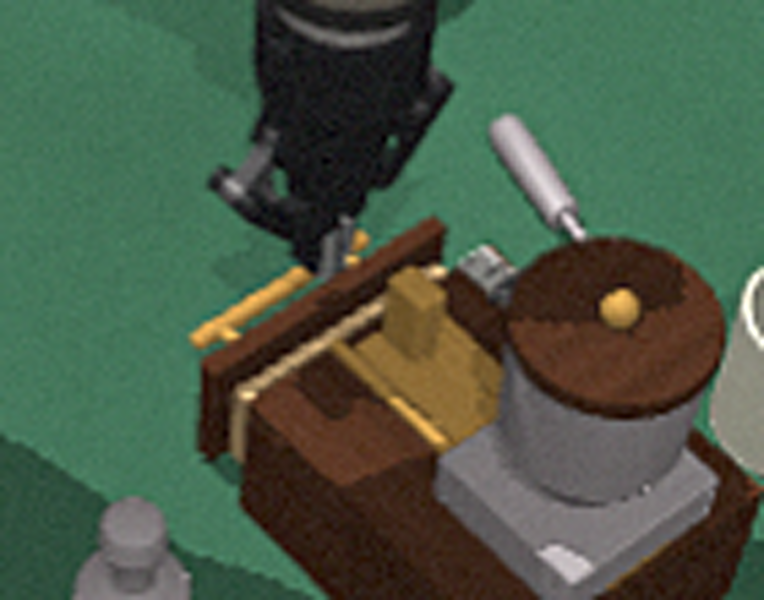

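```bash
python3 - <<'E'
from h import *
im,d=r.grab_frame('scene'); O=np.array([.661,.111])
for yp in range(206,194,-1):
    row=[]
    for xp in (358,360,362,364):
        p=cloud('scene',[[xp,yp]],d)[0]; q=p[:2]-O
        row.append((im[yp,xp].tolist(),(1000*np.r_[q@ex,q@ey,p[2]]).round().astype(int).tolist()))
    print(yp,row)
E
```

```text
206 [([33, 47, 77], [-114, -8, 80]), ([14, 25, 42], [-114, -1, 75]), ([18, 24, 43], [-115, 8, 67]), ([18, 22, 41], [-114, 14, 63])]
205 [([21, 33, 56], [-116, -7, 81]), ([21, 34, 56], [-114, -1, 78]), ([20, 30, 51], [-116, 8, 69]), ([4, 15, 38], [-114, 14, 66])]
204 [([32, 46, 83], [-119, -4, 79]), ([25, 38, 61], [-117, 2, 77]), ([19, 34, 52], [-111, 3, 82]), ([15, 23, 43], [-113, 12, 73])]
203 [([36, 57, 96], [-123, 0, 77]), ([29, 48, 78], [-120, 4, 77]), ([34, 43, 70], [-116, 8, 78]), ([31, 43, 57], [-117, 16, 70])]
202 [([45, 66, 68], [-170, 48, 0]), ([42, 60, 93], [-121, 5, 80]), ([33, 50, 92], [-118, 9, 79]), ([32, 45, 84], [-116, 15, 76])]
201 [([94, 117, 67], [-171, 49, 2]), ([55, 72, 79], [-124, 7, 79]), ([27, 49, 87], [-117, 8, 84]), ([32, 57, 93], [-117, 15, 79])]
200 [([83, 85, 94], [-115, -9, 104]), ([92, 91, 97], [-111, -6, 104]), ([35, 51, 88], [-124, 15, 77]), ([33, 52, 90], [-121, 19, 77])]
199 [([53, 48, 50], [-113, -11, 110]), ([91, 92, 89], [-110, -7, 110]), ([41, 43, 39], [-128, 18, 75]), ([41, 60, 98], [-123, 21, 78])]
198 [([54, 57, 53], [-115, -10, 112]), ([94, 94, 95], [-112, -6, 111]), ([76, 72, 66], [-112, 2, 106]), ([57, 109, 148], [-125, 22, 79])]
197 [([52, 56, 53], [-115, -11, 116]), ([97, 98, 99], [-110, -8, 118]), ([70, 68, 63], [-110, -1, 113]), ([95, 191, 239], [-140, 38, 57])]
196 [([46, 42, 43], [-114, -12, 122]), ([103, 103, 103], [-112, -6, 119]), ([66, 59, 57], [-111, 0, 116]), ([61, 107, 129], [-146, 44, 50])]
195 [([27, 28, 27], [-115, -11, 124]), ([101, 105, 104], [-111, -8, 125]), ([58, 57, 57], [-112, 0, 118]), ([56, 93, 118], [-148, 46, 51])]
```

The finger's visible end is at z≈103 mm while the reported TCP is at 64 mm, and earlier it was 76 against 40. So the real tip sits about 37 mm above the reported TCP, and the finger was only skimming the panel top. I back off, go lower with that offset, and push the bar properly. A profile of the gripper checks this first.

```bash
python3 - <<'E'
from h import *
im,d=r.grab_frame('scene'); O=np.array([.661,.111])
yy,xx=np.mgrid[100:215,310:410]; P=cloud('scene',np.c_[xx.ravel(),yy.ravel()],d); H=cv2.cvtColor(im,cv2.COLOR_BGR2HSV)[yy,xx].reshape(-1,3)
L=np.c_[(P[:,:2]-O)@ex,(P[:,:2]-O)@ey,P[:,2]]
k=(H[:,1]<90)&(L[:,0]>-.2)&(L[:,0]<-.05)&(abs(L[:,1])<.09)
for z in np.arange(.06,.28,.01):
    q=L[k&(abs(L[:,2]-z)<.005)]
    if len(q)>2: print(z.round(2),len(q),q[:,0].max().round(3),np.percentile(q[:,1],[2,98]).round(3))
E
```

```text
0.08 21 -0.074 [-0.033  0.077]
0.09 63 -0.055 [0.052 0.075]
0.1 6 -0.061 [-0.008  0.064]
0.11 14 -0.11 [-0.014  0.006]
0.12 24 -0.11 [-0.016  0.007]
0.13 21 -0.11 [-0.016  0.008]
0.14 13 -0.109 [-0.015  0.009]
0.15 49 -0.107 [-0.032  0.03 ]
0.16 46 -0.107 [-0.037  0.035]
0.17 71 -0.104 [-0.047  0.043]
0.18 56 -0.104 [-0.057  0.051]
0.19 124 -0.103 [-0.064  0.056]
0.2 94 -0.102 [-0.059  0.05 ]
0.21 49 -0.103 [-0.045 -0.013]
0.22 33 -0.11 [-0.044 -0.032]
0.23 47 -0.084 [-0.041  0.001]
0.24 94 -0.083 [-0.041  0.01 ]
0.25 99 -0.084 [-0.041  0.016]
0.26 96 -0.082 [-0.042  0.004]
0.27 155 -0.084 [-0.039  0.013]
0.28 63 -0.084 [-0.036  0.009]
```

servo_tool(commands=[[0,0,0,-18,4,0,1],[0,0,0,-36,8,0,1],[0,0,0,-54,12,0,1],[0,0,0,-72,17,0,1],[0,0,0,-72,17,0,1]])

```text
clock: 6.45
tcp_pos: [0.4661, 0.1537, 0.0639]
orientation: [3.121, -0.351, -0.004]
contact_force: [-1.0, -0.4, 0.2]
grip_width: 0.0002
gripper_force: 0.0
```

servo_tool(commands=[[0,0,0,0,0,-15,1],[0,0,0,0,0,-30,1],[0,0,0,0,0,-45,1],[0,0,0,0,0,-45,1]])

```text
clock: 6.78
tcp_pos: [0.4686, 0.152, 0.0171]
orientation: [3.12, -0.356, -0.005]
contact_force: [0.5, -1.0, -0.0]
grip_width: 0.0004
gripper_force: 0.0
```

```bash
python3 chk.py; python3 - <<'E'
from h import *
im,d=r.grab_frame('scene'); O=np.array([.661,.111])
yy,xx=np.mgrid[100:260,300:410]; P=cloud('scene',np.c_[xx.ravel(),yy.ravel()],d); H=cv2.cvtColor(im,cv2.COLOR_BGR2HSV)[yy,xx].reshape(-1,3)
L=np.c_[(P[:,:2]-O)@ex,(P[:,:2]-O)@ey,P[:,2]]
k=(H[:,1]<90)&(L[:,0]>-.25)&(L[:,0]<-.15)&(abs(L[:,1])<.09)
for z in np.arange(.02,.2,.01):
    q=L[k&(abs(L[:,2]-z)<.005)]
    if len(q)>2: print(z.round(2),len(q),q[:,0].max().round(3),np.percentile(q[:,1],[2,98]).round(3))
E
```

```text
bar 133 [[-0.1541, -0.0481, 0.0489], [-0.1486, -0.0042, 0.0535], [-0.1433, 0.0465, 0.0567]]
tab 72 [-0.0633 -0.0021  0.1343]
tcp -0.1962 -0.0028 0.0182 [-0.1  0.4 -0.4] [-0.07  0.48 -0.46  2.1   0.35  0.64 -2.56]
0.06 10 -0.184 [-0.013  0.002]
0.07 20 -0.183 [-0.016  0.009]
0.08 23 -0.182 [-0.016  0.004]
0.09 16 -0.183 [-0.017  0.005]
0.1 28 -0.181 [-0.031  0.024]
0.11 64 -0.18 [-0.036  0.032]
0.12 49 -0.178 [-0.042  0.04 ]
0.13 61 -0.176 [-0.053  0.045]
0.14 78 -0.177 [-0.063  0.052]
0.15 108 -0.175 [-0.063  0.054]
0.16 64 -0.175 [-0.051  0.01 ]
0.17 35 -0.181 [-0.044 -0.02 ]
0.18 25 -0.169 [-0.041 -0.025]
0.19 74 -0.159 [-0.04   0.012]
```

servo_tool(commands=[[0,0,0,0,0,-10,1],[0,0,0,0,0,-18,1],[0,0,0,0,0,-18,1]])

```text
clock: 7.13
tcp_pos: [0.4693, 0.1525, -0.0]
orientation: [3.121, -0.356, -0.002]
contact_force: [1.4, -0.7, 0.5]
grip_width: -0.0001
gripper_force: 0.0
```

servo_tool(commands=[[0,0,0,8,-2,0,1],[0,0,0,16,-4,0,1],[0,0,0,24,-5,0,1],[0,0,0,31,-7,0,1],[0,0,0,36,-8,0,1]])

```text
clock: 7.55
tcp_pos: [0.5074, 0.1447, 0.0013]
orientation: [-3.121, 0.357, -0.001]
contact_force: [-1.4, 0.4, 0.6]
grip_width: 0.0004
gripper_force: 0.6
```

servo_tool(commands=[[0,0,0,3,-1,0,1],[0,0,0,6,-1,0,1],[0,0,0,9,-2,0,1],[0,0,0,12,-3,0,1],[0,0,0,14,-3,0,1]])

```text
clock: 7.97
tcp_pos: [0.5181, 0.142, 0.0008]
orientation: [3.12, -0.354, -0.005]
contact_force: [-3.0, -0.1, 3.4]
grip_width: 0.0001
gripper_force: 2.0
```

```bash
python3 chk.py
```

```text
bar 133 [[-0.1327, -0.0465, 0.0493], [-0.1277, -0.001, 0.0531], [-0.1232, 0.0478, 0.0575]]
tab 71 [-0.063  -0.0019  0.1339]
tcp -0.1454 -0.002 0.0009 [-1.6  1.   1.4] [-0.04  0.56 -0.43  2.    0.38  0.66 -2.51]
```

servo_tool(commands=[[0,0,0,2,0,0,1],[0,0,0,4,-1,0,1],[0,0,0,4,-1,0,1],[0,0,0,4,-1,0,1]])

```text
clock: 8.35
tcp_pos: [0.5217, 0.1414, 0.0007]
orientation: [3.121, -0.354, -0.005]
contact_force: [-7.3, 2.2, 3.8]
grip_width: 0.0003
gripper_force: 3.9
```

```bash
python3 chk.py
```

```text
bar 124 [[-0.1292, -0.0469, 0.0491], [-0.1243, -0.0036, 0.0533], [-0.1213, 0.0463, 0.0568]]
tab 73 [-0.0631 -0.002   0.1344]
tcp -0.1425 -0.0017 0.0007 [-7.7  1.5  3.5] [-0.04  0.57 -0.43  1.99  0.37  0.66 -2.51]
```

servo_tool(commands=[[0,0,0,3,-1,0,1],[0,0,0,3,-1,0,1],[0,0,0,3,-1,0,1]])

```text
clock: 8.65
tcp_pos: [0.5217, 0.1413, 0.0004]
orientation: [3.12, -0.352, -0.013]
contact_force: [-16.3, 4.2, 9.7]
grip_width: -0.0003
gripper_force: 7.9
```

```bash
python3 chk.py
```

```text
bar 127 [[-0.1301, -0.0465, 0.0493], [-0.1246, -0.0031, 0.0532], [-0.1208, 0.0459, 0.057]]
tab 74 [-0.0637 -0.0013  0.1343]
tcp -0.1426 -0.0018 0.0004 [-14.3   3.2   8.7] [-0.04  0.57 -0.43  1.99  0.37  0.67 -2.5 ]
```

The drawer is home: the force rises to 16 N with no motion. I back off, lift, half open, and go above the tab.

servo_tool(commands=[[0,0,0,-12,3,0,1],[0,0,0,-25,6,0,1],[0,0,0,-38,9,0,1],[0,0,0,-38,9,30,1],[0,0,0,-38,9,60,1]])

```text
clock: 9.12
tcp_pos: [0.4874, 0.1486, 0.0606]
orientation: [3.12, -0.354, -0.005]
contact_force: [1.5, 0.5, 0.3]
grip_width: -0.0003
gripper_force: 0.0
```

servo_tool(commands=[[0,0,0,0,0,35,0.45],[0,0,0,0,0,70,0.45],[0,0,0,0,0,100,0.45],[0,0,0,0,0,100,0.45],[0,0,0,0,0,100,0.45]])

```text
clock: 9.53
tcp_pos: [0.4911, 0.1492, 0.1632]
orientation: [-3.12, 0.357, -0.008]
contact_force: [-0.8, -1.0, -0.4]
grip_width: 0.0469
gripper_force: 0.0
```

```bash
python3 chk.py
```

```text
bar 123 [[-0.1298, -0.0478, 0.0486], [-0.1249, -0.0022, 0.053], [-0.1212, 0.0478, 0.0571]]
tab 73 [-0.0639 -0.0021  0.1346]
tcp -0.1753 -0.0019 0.1615 [ 0.2 -0.  -1. ] [ 0.04  0.3  -0.55  1.95  0.19  0.94 -2.39]
```

servo_tool(commands=[[0,0,0,25,-6,0,0.45],[0,0,0,50,-11,0,0.45],[0,0,0,75,-17,0,0.45],[0,0,0,100,-22,0,0.45],[0,0,0,108,-24,0,0.45]])

```text
clock: 10.0
tcp_pos: [0.5994, 0.1228, 0.1588]
orientation: [3.12, -0.36, -0.002]
contact_force: [1.1, -0.0, 0.3]
grip_width: 0.0471
gripper_force: 0.0
```

servo_tool(commands=[[0,0,0,0,0,0,0.45],[0,0,0,0,0,0,0.45]])

```text
clock: 10.17
tcp_pos: [0.5956, 0.1249, 0.1594]
orientation: [3.121, -0.356, -0.005]
contact_force: [-1.0, -0.0, -0.7]
grip_width: 0.0471
gripper_force: 0.0
```

```bash
python3 chk.py;  python3 - <<'E'
from h import *
im,d=r.grab_frame('scene'); O=np.array([.661,.111])
cv2.imwrite('pics/s9.png',cv2.resize(im[120:260,300:460],(686,600),interpolation=cv2.INTER_CUBIC))
E
```

```text
bar 123 [[-0.1296, -0.0478, 0.049], [-0.1244, -0.0026, 0.0532], [-0.1216, 0.0461, 0.0565]]
tab 72 [-0.0634 -0.0014  0.1342]
tcp -0.0673 -0.0008 0.1598 [-0.4  0.1  0.1] [ 0.06  0.45 -0.49  1.73  0.24  1.02 -2.31]
```

View pics/s9.png

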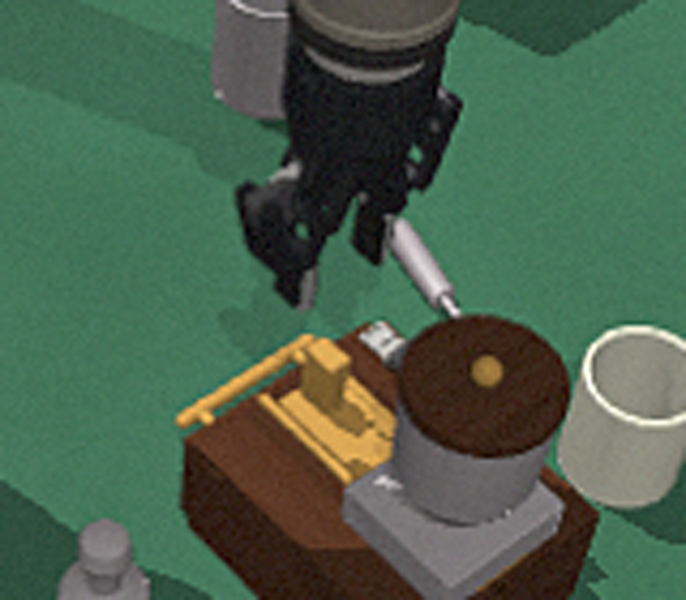

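The drawer is flush with the front. The fingers at (300,290) and (370,250) straddle the tab at (325,350) from above. I descend with the 38 mm offset.

servo_tool(commands=[[0,0,0,2,0,-20,0.45],[0,0,0,2,0,-40,0.45],[0,0,0,2,0,-55,0.45],[0,0,0,2,0,-70,0.45],[0,0,0,2,0,-70,0.45]])

```text
clock: 10.68
tcp_pos: [0.5956, 0.1246, 0.0883]
orientation: [3.12, -0.353, -0.008]
contact_force: [-0.7, 0.9, -0.5]
grip_width: 0.0467
gripper_force: 0.0
```

servo_tool(commands=[[0,0,0,0,0,-8,0.45],[0,0,0,0,0,-16,0.45],[0,0,0,0,0,-22,0.45],[0,0,0,0,0,-22,0.45]])

```text
clock: 11.02
tcp_pos: [0.5982, 0.1247, 0.0681]
orientation: [3.121, -0.356, -0.002]
contact_force: [-0.4, -0.3, 0.5]
grip_width: 0.0468
gripper_force: 0.0
```

servo_tool(commands=[[0,0,0,0,0,0,1],[0,0,0,0,0,0,1],[0,0,0,0,0,0,1],[0,0,0,0,0,0,1],[0,0,0,0,0,0,1]], force=60)

```text
clock: 11.43
tcp_pos: [0.6, 0.1277, 0.07]
orientation: [-3.118, 0.354, -0.004]
contact_force: [2.4, 5.4, -2.5]
grip_width: 0.0152
gripper_force: 61.1
```

```bash
python3 chk.py
```

```text
bar 91 [[-0.1302, -0.0486, 0.0491], [-0.1243, -0.0165, 0.0533], [-0.1207, 0.0199, 0.0567]]
tab 24 [-0.0559  0.0052  0.1326]
tcp -0.0632 0.0025 0.0699 [ 1.8  5.6 -2.3] [ 0.03  0.56 -0.46  1.79  0.31  0.86 -2.37]
```

The tab is gripped, with an opening of 15–16 mm at 61 N. I draw the gate most of the way and then check the pointer against the clip.

servo_tool(commands=[[0,0,0,-7,3,0,1],[0,0,0,-14,5,0,1],[0,0,0,-21,7,0,1],[0,0,0,-28,9,0,1],[0,0,0,-33,10,0,1]])

```text
clock: 11.9
tcp_pos: [0.5684, 0.1351, 0.07]
orientation: [-3.119, 0.357, -0.008]
contact_force: [8.5, 1.6, -6.7]
grip_width: 0.0153
gripper_force: 60.5
```

servo_tool(commands=[[0,0,0,0,0,0,1],[0,0,0,0,0,0,1]])

```text
clock: 12.07
tcp_pos: [0.5685, 0.1352, 0.07]
orientation: [-3.119, 0.357, -0.008]
contact_force: [7.8, 0.9, -6.4]
grip_width: 0.0149
gripper_force: 60.7
```

```bash
python3 chk.py; python3 - <<'E'
from h import *
im,d=r.grab_frame('top'); cv2.imwrite('pics/t9.png',cv2.resize(im[180:270,200:310],(733,600),interpolation=cv2.INTER_CUBIC))
E
```

```text
bar 74 [[-0.1297, -0.0493, 0.0499], [-0.1247, -0.0247, 0.0529], [-0.1205, 0.0016, 0.056]]
tab 24 [-0.0883  0.0055  0.1329]
tcp -0.0954 0.0027 0.07 [ 7.2  0.5 -5.3] [ 0.02  0.52 -0.47  1.86  0.31  0.83 -2.4 ]
```

View pics/t9.png

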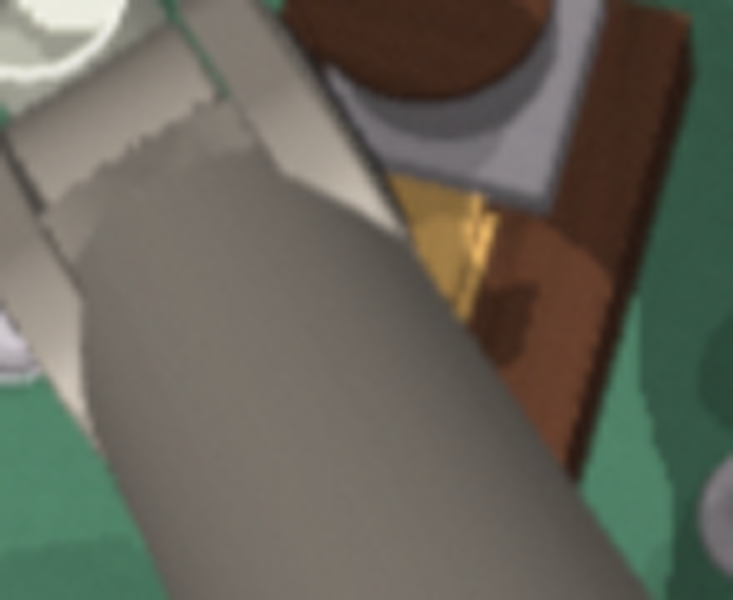

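The top view is blocked by the forearm, with only the slide's tail visible at (450,240). I check the pointer and clip in the scene view by colour along the strip.

```bash
python3 - <<'E'
from h import *
im,d=r.grab_frame('scene'); O=np.array([.661,.111]); im0=cv2.imread('pics/scene0.png')
cv2.imwrite('pics/s12.png',cv2.resize(np.hstack([im0[180:225,360:410],im[180:225,360:410]]),(800,360),interpolation=cv2.INTER_CUBIC))
yy,xx=np.mgrid[170:240,350:430]; uv=np.c_[xx.ravel(),yy.ravel()]
pl=plane('scene',uv,.098)[:,:2]-O; x=pl@ex;y=pl@ey
for nm,I in(('0',im0),('now',im)):
    H=cv2.cvtColor(I,cv2.COLOR_BGR2HSV)[yy,xx].reshape(-1,3).astype(int)
    print(nm,[(int(a*1000),*H[(abs(y-.063)<.007)&(abs(x-a)<.002)].mean(0).astype(int)) for a in np.arange(-.09,-.02,.004)])
E
```

```text
0 [(-90, np.int64(73), np.int64(111), np.int64(123)), (-86, np.int64(73), np.int64(109), np.int64(124)), (-81, np.int64(42), np.int64(35), np.int64(152)), (-77, np.int64(16), np.int64(22), np.int64(178)), (-73, np.int64(21), np.int64(22), np.int64(184)), (-69, np.int64(18), np.int64(21), np.int64(135)), (-65, np.int64(24), np.int64(18), np.int64(177)), (-61, np.int64(45), np.int64(24), np.int64(116)), (-57, np.int64(27), np.int64(85), np.int64(81)), (-53, np.int64(10), np.int64(152), np.int64(90)), (-49, np.int64(11), np.int64(160), np.int64(85)), (-45, np.int64(10), np.int64(154), np.int64(90)), (-41, np.int64(9), np.int64(146), np.int64(93)), (-37, np.int64(10), np.int64(150), np.int64(89)), (-33, np.int64(10), np.int64(151), np.int64(87)), (-29, np.int64(9), np.int64(156), np.int64(87)), (-25, np.int64(10), np.int64(149), np.int64(90)), (-21, np.int64(10), np.int64(147), np.int64(91))]
now [(-90, np.int64(73), np.int64(109), np.int64(125)), (-86, np.int64(53), np.int64(106), np.int64(111)), (-81, np.int64(53), np.int64(35), np.int64(150)), (-77, np.int64(15), np.int64(22), np.int64(180)), (-73, np.int64(24), np.int64(19), np.int64(185)), (-69, np.int64(22), np.int64(24), np.int64(137)), (-65, np.int64(22), np.int64(19), np.int64(178)), (-61, np.int64(27), np.int64(22), np.int64(107)), (-57, np.int64(44), np.int64(95), np.int64(51)), (-53, np.int64(10), np.int64(161), np.int64(57)), (-49, np.int64(10), np.int64(155), np.int64(58)), (-45, np.int64(10), np.int64(165), np.int64(58)), (-41, np.int64(8), np.int64(146), np.int64(60)), (-37, np.int64(10), np.int64(154), np.int64(60)), (-33, np.int64(10), np.int64(163), np.int64(57)), (-29, np.int64(10), np.int64(151), np.int64(57)), (-25, np.int64(11), np.int64(149), np.int64(60)), (-21, np.int64(10), np.int64(158), np.int64(59))]
```

View pics/s12.png

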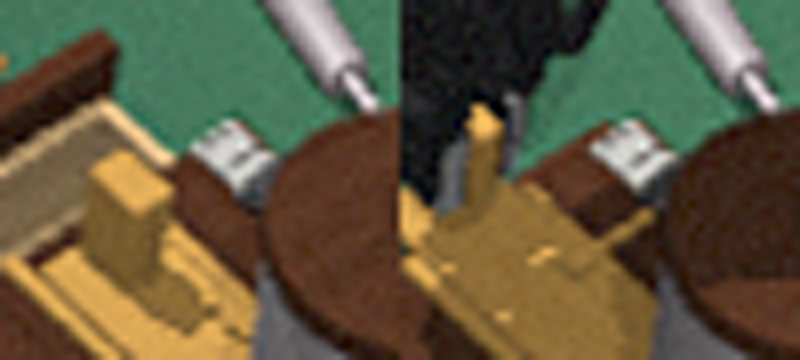

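The right half shows the drawn pointer near (648,213), still somewhat behind the dark clip at (660,185).

```bash
python3 - <<'E'
from h import *
O=np.array([.661,.111])
for u,v in((640,219),(648,213),(600,245)):
    p=plane('scene',[[(u-400)/8+360,180+v/8]],.0945)[0,:2]-O; print((p@ex).round(4),(p@ey).round(4))
E
```

```text
-0.0522 0.0435
-0.0524 0.0471
-0.0524 0.0265
```

servo_tool(commands=[[0,0,0,-2,0,0,1],[0,0,0,-4,1,0,1],[0,0,0,-6.5,1.5,0,1],[0,0,0,-6.5,1.5,0,1],[0,0,0,-6.5,1.5,0,1]])

```text
clock: 12.63
tcp_pos: [0.5624, 0.1366, 0.0699]
orientation: [-3.119, 0.357, -0.008]
contact_force: [8.4, 0.6, -4.6]
grip_width: 0.0148
gripper_force: 60.6
```

servo_tool(commands=[[0,0,0,0,0,0,1],[0,0,0,0,0,0,1],[0,0,0,0,0,0,1],[0,0,0,0,0,0,1],[0,0,0,0,0,0,1]])

```text
clock: 13.05
tcp_pos: [0.5626, 0.1366, 0.07]
orientation: [-3.119, 0.357, -0.008]
contact_force: [8.3, 1.9, -5.8]
grip_width: 0.0155
gripper_force: 60.6
```

```bash
python3 chk.py; python3 - <<'E'
from h import *
im,d=r.grab_frame('scene'); O=np.array([.661,.111])
yy,xx=np.mgrid[195:225,370:400]; uv=np.c_[xx.ravel(),yy.ravel()]
pl=plane('scene',uv,.0945)[:,:2]-O; x=pl@ex;y=pl@ey
H=cv2.cvtColor(im,cv2.COLOR_BGR2HSV)[yy,xx].reshape(-1,3).astype(int)
for a in np.arange(-.07,-.045,.002):
    k=(abs(y-.035)<.009)&(abs(x-a)<.001); print(round(a,3),H[k].mean(0).astype(int),k.sum())
E
```

```text
bar 72 [[-0.1298, -0.0497, 0.0484], [-0.1247, -0.0226, 0.0525], [-0.1213, 0.0033, 0.0556]]
tab 27 [-0.0931  0.0034  0.1356]
tcp -0.1017 0.0028 0.07 [ 7.2  0.8 -5.7] [ 0.01  0.51 -0.47  1.88  0.31  0.82 -2.41]
-0.07 [ 11 180  51] 4
-0.068 [ 10 152  65] 5
-0.066 [  4 149  51] 4
-0.064 [ 11 159  71] 5
-0.062 [ 17 160 114] 4
-0.06 [ 19 152 137] 5
-0.058 [ 17 153 104] 5
-0.056 [ 14 146  69] 3
-0.054 [ 11 169  56] 5
-0.052 [  7 154  49] 3
-0.05 [ 10 150  55] 5
-0.048 [ 10 164  48] 3
-0.046 [ 11 160  49] 6
```

The pointer is at x≈-60 mm and the clip at ≈-60.5 mm. The drawer is unchanged at home and the grip is 60 N.

```bash
python3 -c "
from bench import r
print(r.hand_in())"
```

```text
the job is handed in; nothing more can be done
None
```

The job is handed in (no verdict came back). By my measurements the drawer is fully home, and the gripper is still holding the gate with 60 N, its pointer within about 1 mm of the clip.

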